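Lock a scraper in the hinged honing jig

TASK

Move the flat scraper from its wooden rack into the slot of the honing jig, blade down, and let it go; swing the hinged jaw shut against it, then push the blue-handled pin all the way down through the two lined-up holes and let go of it. Finish by pushing the red paddle so that the jaw presses firmly on the blade, and keep pushing: the program ends while still holding the jaw pressed shut. Leave the bowl, the tin and the gouge where they are.

Things in the scene. Friction and masses are not known exactly. Their poses are not given: they have to be found in the camera images.
- jig: Honing jig, fixed: dark wood base 75 (x) by 220 (y) mm, aluminium jaws. Origin on the bench under it, z up, y along the blade slot. Fixed jaw on the slot's +x side: face at x = 2.5 mm, y -58 to 62, 20 mm thick, top 62 mm high. The swinging jaw is on the -x side, its hinge axis upright at (-12, 80) mm. At y = -105 mm a 42 mm square block, 36 mm high, with the lower pin hole.
- jig_slot (a point): Centre of the slot's floor, at (-1.5, 0, 12) mm of the jig. The slot is an 8 mm wide groove, x -5.5 to 2.5, y -60 to 60 mm of the jig, closed at both ends, rim 32 mm above the bench. Its +x wall runs straight up into the fixed jaw's face; its -x rim has a 45 degree, 6 mm wide chamfer as a lead-in.
- jig_hole (a point): Mouth of the lower pin hole in the jig's block, at (0, -105, 36) mm of the jig. Hole 12.5 mm wide, 30 mm deep, chamfered mouth.
- jaw (a joint): Angle of the swinging jaw (rad): 0 = shut on a 5 mm blade in the slot; starts at 0.5 to 0.85 (limit 1.1). The free end opens towards the jig's -x and is shut by pushing towards +x. It stays where left (friction 1 N at the paddle). An aluminium bar 34 to 62 mm above the bench, back face at x = -22 mm of the jig when shut; a cork pad meets the blade. Below 0 only without a blade.
- jaw_paddle (a point): Centre of the back face (the face to push) of the red paddle on the swinging jaw, 80 mm above the bench, 154 mm along the jaw from the hinge axis; at (-22, -74, 80) mm of the jig when shut. Paddle 28 mm wide along the jaw, 12 mm thick, 60 to 96 mm above the bench. Site axes: x is the direction to push, y runs along the jaw to the hinge.
- jaw_hole (a point): Mouth of the upper pin hole, in the steel lug of the swinging jaw, 50 mm above the bench; lug 12 mm thick and 44 by 42 mm, hole 12.5 mm. With the jaw shut it stands right above the lower hole, at (0, -105, 50) mm of the jig.
- scraper: Flat scraper, about 260 g: steel blade 5 mm thick (x), 100 mm long (y), 66 mm high (z), wooden grip along its top edge 16 mm thick, 80 mm long, from 62 to 94 mm above the lower edge. Origin at the middle of the lower edge, z up. Starts standing in the rack; both ends alike. In the jig's slot it may lean a little until the jaw is shut.
- rack: Low wooden rack, 60 by 132 mm, 38 mm high, fixed, with an 8 mm wide slot along its y, 30 mm deep; the scraper stands in it. Origin under its centre.
- pin: Locking pin, about 60 g, 80 mm long: steel shank 10 mm thick, 40 mm long with tapered tip, then a round blue handle (collar 26 mm across for 6 mm, then 20 mm across from 50 to 76 mm above the tip). Origin at the tip, z up to the handle. Starts upright in its stand. Fully home, the collar sits on the jaw's lug and the tip is 10 mm above the bench.
- pin_stand: Wooden block 70 mm square, 42 mm high, fixed, with one 13 mm hole, 36 mm deep, in which the pin stands. Origin under its centre.
- bowl: Turned pale wooden bowl, 120 mm across, 55 mm high, bystander. Origin under its centre.
- wax_tin: Dark tin, 60 mm across and 60 mm high, bystander. Origin under its centre.
- gouge: Turning gouge, 260 mm long, lying on the bench along its y, wooden handle towards -y, bystander. Origin under its middle.
There are look-alikes about, which are no part of the job. Of the things like the pin, leave any that is pink or white; of the rest the smaller one is meant.

How it is judged:
On the way, in this order (a step that is already met when the one before it is completed fails the run):
1. the scraper stands in the jig's slot, down on its floor, let go, the jaw still open (x of scraper in the frame of jig between -0.007 and 0.0045 m and y of scraper in the frame of jig between -0.014 and 0.014 m and z of scraper in the frame of jig below 0.0155 m and angle between the y axis of scraper and the y axis of jig, either way round below 0.1 rad and angle between scraper's own z axis and vertical below 0.25 rad and contact force between the fingers and scraper below 0.3 N and value of joint jaw above 0.2 rad), for 0.2 s.
2. the jaw is swung shut against the scraper (x of scraper in the frame of jig between -0.007 and 0.0045 m and y of scraper in the frame of jig between -0.014 and 0.014 m and z of scraper in the frame of jig below 0.0155 m and angle between the y axis of scraper and the y axis of jig, either way round below 0.1 rad and value of joint jaw below 0.02 rad), for 0.2 s.
3. the pin is fully down through both holes (horizontal distance between pin and jig_hole below 0.003 m and z of pin in the frame of jig below 0.0135 m and angle between pin's own z axis and vertical below 0.08 rad and value of joint jaw below 0.02 rad), for 0.2 s.
At the end, for the whole second after the job is handed in: Scraper upright (0.06 rad) on the slot floor (3.5 mm), jaw shut (below 0.02 rad), pin through both holes (3.5 mm of home, 3 mm of the axis); the fingers touch neither, and push the jaw so that it presses the blade with over 5 N through the last second (all of step 3 and x of scraper in the frame of jig between -0.007 and 0.0045 m and y of scraper in the frame of jig between -0.014 and 0.014 m and z of scraper in the frame of jig below 0.0155 m and angle between the y axis of scraper and the y axis of jig, either way round below 0.1 rad and angle between scraper's own z axis and vertical below 0.06 rad and contact force between jaw and scraper above 5 N and contact force between the fingers and jaw above 2 N and contact force between the fingers and scraper below 0.3 N and contact force between the fingers and pin below 0.3 N); the arm keeps its last pose, push and grip.
It fails at once if a bystander (bowl, tin or gouge) is moved by more than 25 mm (distance of any of bowl, wax_tin, gouge from where it was at the start of the episode above 0.025 m).
It also fails if it takes over 72 s, if anything falls off the work surface, if the arm or the gripper's body presses on something with over 40 N, if the wrist force passes 120 N, or if a joint passes its speed limit or range.

ROBOT

A 7-joint arm with a two-finger parallel gripper is mounted at the origin on the work surface. World frame = base frame: x ahead of the robot, y to its left, z up, the work surface at z = 0. Lengths are in m, angles in rad, forces in N, time in s.
With the tool pointing down it reaches from about 0.425 to 1.025 m from the base axis. Payload 9.4 kg.
Tool frame: the origin (TCP) lies midway between the tips of the shut fingers; the grasp point (between the pads) lies 19 mm behind it (grasp_offset is the distance from the TCP to the grasp point, in m); z points along the fingers, y is the line along which they close (so a half turn about z gives the same grasp; the last joint's range is limited). The gripper opens to 93 mm and grips with 3 to 60 N. Pads are 15 mm wide; open, the fingers measure 128 mm over their backs; the gripper's body (75 mm by 188 mm) begins 65 mm behind the grasp point.
Start: joints at [1.092, 0.599, -0.003, 1.599, 0.002, 0.943, -0.08], TCP at [0.284, -0.667, 0.219] pointing down, gripper open.
Joint ranges: [-2.57, 2.57], [-0.35, 1.97], [-1.29, 1.29], [0.11, 2.56], [-1.05, 4.19], [0.11, 1.86], [-2.63, 2.63]. Speed limits (rad/s): [2.22, 2.22, 3.01, 3.01, 3.14, 3.14, 3.14].

INTERFACE

Orientations are given as a rotation vector (axis times angle).
In Python, from plant import sense, capture, finish_job, grasp_offset gives the robot as it stands.
- The arm moves only by the shell command python3 -m pendant 'ROWS' [OPENING] [FORCE]. ROWS is JSON, a list of rows, each a list of 2 entries, a list of its own where there are three numbers: the shift along the tool's x, y, z in units of 40 mm (1.0 is 40 mm), then the turn, a rotation vector about the tool's x, y, z in units of 6 degrees (1.0 is 6 degrees). A call has 1 to 12 rows; each row shifts and turns the commanded pose from where the row before left it, along the tool's axes as they then stand; what a row does not reach is not made up. A row lasts 1/12 s, in which the tool goes at most 41.7 mm and 7.16 degrees, less where a joint would pass 70% of its speed; a pose out of reach is approached as far as the arm can. A call is refused whole if a number of a shift passes 1 or a number of a turn 1, either way. A call with a gripper value outside its range is refused whole. OPENING is the opening, from 0 (shut) to 1 (fully open), set as the call begins (- or left out, the last holds). The fingers move at their own pace and stop on an object; FORCE is the grip in N (left out, the last holds). Time passes only in rows, so rows that do not move let the fingers close. It gives the time, the measured TCP pose, the force, the opening and the grip force at its end, in the units of the state.
- sense(): the state, without advancing time (a new reading comes with each control period).
- capture(name): name is "scene" or "side" or "wrist"; returns a dict with "color" (480x640x3 uint8, red, green, blue), "intrinsics" (3x3 intrinsics, pixels), "rvec" (rotation vector, rad) and "tvec" (3), from world to camera coordinates, as OpenCV has them. Camera axes: x right, y down, z forward; pixel columns grow to the right and rows downward; lengths in m; the calibration is good to about 2 mm. A picture is of the moment at which its call begins. There is no depth.
- finish_job(): hands the job in; it is judged then, once.
The state is a dict: "time": time; "joints": joint angles; "qd": joint speeds; "joint_torque": joint torques, N m; "position": TCP position; "eef_rot": TCP orientation; "force": force on the tool from outside, world axes, zero at the start; "torque": the same for the moment, N m; "grip_width": finger opening in m; "gripper_force": force on a finger pad.
Only numpy, scipy, OpenCV 4.12 (cv2) and the standard library are available. Lean on these libraries where they do the work, as an engineer would, in place of code of your own. Each camera call takes 0.05 s, during which the arm holds its last target. There are 200 camera calls.

## Working session

There is one attempt and no reset: what is moved stays moved. The work goes in short steps, Python scripts to look and compute and a shell command to move; the robot and the scene stay as the last step left them, time stands still between calls to the robot, and variables do not carry over. Pictures are saved under pics/ and viewed, at most 10 in all, crops included, and the job is handed in when it is done.

```bash
ls; mkdir -p pics
python3 - <<'E'
from plant import *
import cv2
print(sense(), grasp_offset)
for n in ("scene","side","wrist"):
    c=capture(n); cv2.imwrite(f"pics/{n}0.png",c["color"][:,:,::-1]); print(n,c["intrinsics"],c["rvec"],c["tvec"])
E
```

```text
pics
{'time': 0.0, 'joints': array([ 1.09228315,  0.60011074, -0.00251413,  1.60010921,  0.00183119,
        0.94288126, -0.07980615]), 'qd': array([-0.00114798,  0.00027248,  0.00120432,  0.00030789, -0.00129286,
        0.00032878,  0.00045286]), 'joint_torque': array([-1.21571735e-03, -7.65068221e+01,  1.49629064e+00, -2.52350664e+01,
       -5.25142089e-02,  1.68935966e-02,  1.64256653e-04]), 'position': array([ 0.2833141 , -0.66684023,  0.21777816]), 'eef_rot': array([-3.07698631e+00, -6.26715440e-01,  7.46492660e-04]), 'force': array([-0.73034543, -0.07598003, -0.03231223]), 'torque': array([-0.0441982 ,  0.06674828,  0.0826512 ]), 'gripper_force': 0.0, 'grip_width': 0.09301543830198421} 0.0188
scene [[467.0861473    0.         318.69121007]
 [  0.         467.0861473  232.90744102]
 [  0.           0.           1.        ]] [ 1.18585288  2.35353295 -0.9713632 ] [ 0.35821762 -0.28530874  1.42451576]
side [[464.59750589   0.         317.63387281]
 [  0.         464.59750589 245.67122824]
 [  0.           0.           1.        ]] [ 0.86825126 -2.58775118  0.98085999] [0.47199509 0.33995876 0.64096951]
wrist [[412.48670428   0.         313.07753524]
 [  0.         412.48670428 239.54565305]
 [  0.           0.           1.        ]] [-2.40912134  1.59278343  0.2393775 ] [-0.72301694 -0.03379074  0.39267   ]
```

View pics/scene0.png

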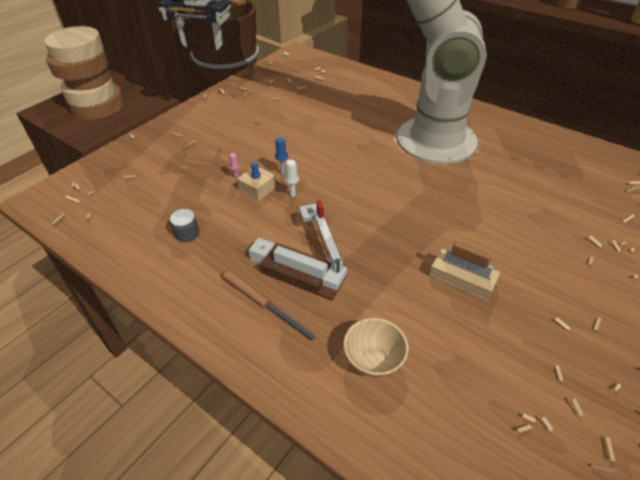

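View pics/side0.png

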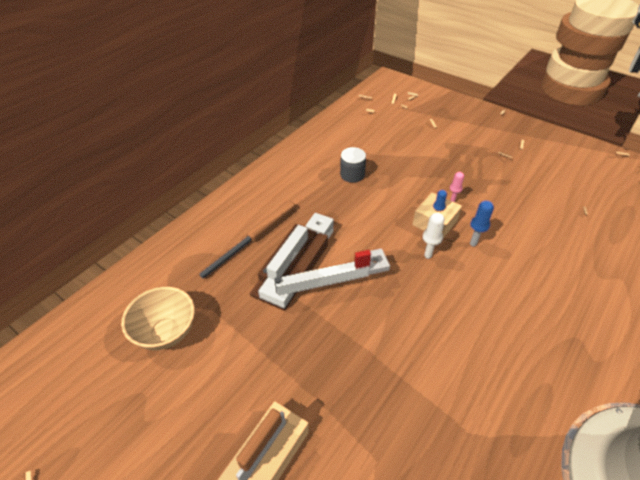

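The scene view has four pin look-alikes: pink (234,163), white (290,175), big blue (281,150) and small blue in the stand (255,172). I choose the small blue. The scraper is at (470,262) in its rack. The jig is at (298,262), with its block at (262,249) and the red paddle at (320,208). The side view agrees.

```bash
cat > h.py <<'E'
import numpy as np, cv2
from plant import *
from scipy.spatial.transform import Rotation as R
def shot(n,save=None):
    c=capture(n)
    if save: cv2.imwrite(f"pics/{save}.png",c["color"][:,:,::-1])
    return c
def ray(c,p):
    M=cv2.Rodrigues(np.array(c["rvec"]))[0]; t=np.array(c["tvec"]).ravel()
    d=M.T@np.linalg.inv(c["intrinsics"])@np.array([p[0],p[1],1.]); return -M.T@t,d/np.linalg.norm(d)
def onz(c,p,z):
    o,d=ray(c,p); return o+d*(z-o[2])/d[2]
def tri(rs):
    A=sum(np.eye(3)-np.outer(d,d) for o,d in rs); b=sum((np.eye(3)-np.outer(d,d))@o for o,d in rs); return np.linalg.solve(A,b)
def proj(c,P):
    return cv2.projectPoints(np.array(P,float).reshape(-1,1,3),np.array(c["rvec"]),np.array(c["tvec"]),c["intrinsics"],None)[0].reshape(-1,2)
def delta(P,yaw=None):
    "shift (units of 40mm) in tool axes from measured pose to world point P"
    s=sense(); T=R.from_rotvec(s["eef_rot"]); return T.inv().apply(np.array(P)-s["position"])/.04
def blobs(c,lo,hi,amin=15):
    hsv=cv2.cvtColor(c["color"],cv2.COLOR_RGB2HSV); m=cv2.inRange(hsv,np.array(lo),np.array(hi))
    n,l,st,ce=cv2.connectedComponentsWithStats(m); return [(st[i,4],ce[i].round(1),st[i,:4]) for i in range(1,n) if st[i,4]>=amin],m
E
python3 - <<'E'
from h import *
np.set_printoptions(precision=4,suppress=True)
a=shot("scene");b=shot("side")
for n,p,q in [("pinTop",(255,165),(441,194)),("blockhole",(262,247),(319,222)),("jawhole",(309,212),(380,258)),("tin",(183,216),(353,156))]:
    P=tri([ray(a,p),ray(b,q)]); print(n,P,proj(a,P)-p,proj(b,P)-q)
for nm,c in (("scene",a),("side",b)):
    print(nm,"blue",blobs(c,(105,150,60),(125,255,255))[0]); print("red",blobs(c,(0,190,80),(4,255,255))[0],blobs(c,(174,150,60),(180,255,255))[0])
print("rack",onz(a,(465,272),.038),onz(a,(447,249),.1),onz(a,(491,258),.1))
s=sense(); print(R.from_rotvec(s["eef_rot"]).as_matrix()); w=shot("wrist"); print(ray(w,(320,240)))
E
```

```text
pinTop [ 0.4961 -0.2812  0.0818] [[0.0362 0.0585]] [[ 0.0451 -0.0772]]
blockhole [ 0.6725 -0.1071  0.0355] [[-0.2604 -0.3275]] [[-0.245   0.4005]]
jawhole [ 0.5188 -0.0918  0.0411] [[-0.9857 -1.2712]] [[-1.119   1.7768]]
tin [ 0.7247 -0.3058  0.0592] [[0.4072 0.595 ]] [[ 0.3531 -0.6676]]
scene blue [(np.int32(145), array([280.7, 149.7]), array([277, 139,  10,  21], dtype=int32)), (np.int32(56), array([254.9, 170.7]), array([253, 164,   6,  13], dtype=int32))]
red [(np.int32(20), array([319.6, 209.6]), array([318, 205,   4,  10], dtype=int32))] []
side blue [(np.int32(131), array([440.2, 200.7]), array([435, 191,  11,  19], dtype=int32)), (np.int32(372), array([482.4, 216.8]), array([472, 202,  21,  29], dtype=int32))]
red [(np.int32(173), array([362. , 257.9]), array([355, 250,  15,  17], dtype=int32))] []
rack [0.4705 0.2988 0.038 ] [0.4907 0.2538 0.1   ] [0.4606 0.337  0.1   ]
[[ 0.9203  0.3911 -0.0004]
 [ 0.3911 -0.9203  0.0007]
 [-0.0001 -0.0008 -1.    ]]
(array([ 0.3584, -0.6345,  0.384 ]), array([-0.262 , -0.1275, -0.9566]))
```

View pics/wrist0.png

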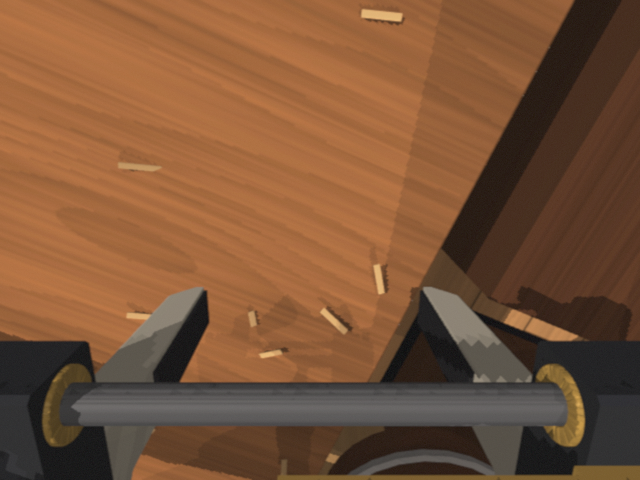

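The wrist view shows bare bench at the start pose. The triangulated points match the given heights (block hole 35.5 mm for 36 mm, pin top about 81 mm for 80 mm plus the stand-hole floor). I'll move above the jig and pin for a closer look.

```bash
python3 -m pendant '[[[0.74,-0.56,-0.2],[0,0,0]],[[0.74,-0.56,-0.2],[0,0,0]],[[0.74,-0.56,-0.2],[0,0,0]],[[0.74,-0.56,-0.2],[0,0,0]],[[0.74,-0.56,-0.2],[0,0,0]],[[0.74,-0.56,-0.2],[0,0,0]],[[0.74,-0.56,-0.2],[0,0,0]],[[0.74,-0.56,-0.2],[0,0,0]],[[0.74,-0.56,-0.2],[0,0,0]],[[0.74,-0.56,-0.2],[0,0,0]],[[0.74,-0.56,-0.2],[0,0,0]],[[0.74,-0.56,-0.2],[0,0,0]]]'
python3 -m pendant '[[[0.74,-0.56,-0.2],[0,0,-0.2]],[[0.74,-0.56,-0.2],[0,0,-0.5]],[[0.74,-0.56,-0.2],[0,0,-0.5]],[[0.74,-0.56,-0.2],[0,0,-1]],[[0,0,0],[0,0,-1]],[[0,0,0],[0,0,-1]],[[0,0,0],[0,0,-1]],[[0,0,0],[0,0,-1]],[[0,0,0],[0,0,-1]],[[0,0,0],[0,0,-1]],[[0,0,0],[0,0,-1]],[[0,0,0],[0,0,-1]]]'
python3 -m pendant '[[[0,0,0],[0,0,-1]],[[0,0,0],[0,0,-1]],[[0,0,0],[0,0,-1]],[[0,0,0],[0,0,-1]],[[0,0,0],[0,0,0]],[[0,0,0],[0,0,0]]]'
python3 - <<'E'
from h import *
w=shot("wrist","wrist1"); import pickle; pickle.dump(w,open("w1.pkl","wb"))
E
```

```text
time: 1.3
position: [0.5059, -0.2793, 0.3152]
eef_rot: [3.078, 0.627, 0.0]
force: [0.0, 0.4, 0.2]
grip_width: 0.0932
gripper_force: 0.0
time: 2.3
position: [0.5719, -0.1485, 0.3466]
eef_rot: [2.325, 2.113, -0.0]
force: [-0.5, -0.2, 0.5]
grip_width: 0.0929
gripper_force: 0.0
time: 2.8
position: [0.5719, -0.1487, 0.3466]
eef_rot: [-1.846, -2.542, -0.0]
force: [0.1, -0.2, -0.6]
grip_width: 0.0928
gripper_force: 0.0
```

View pics/wrist1.png

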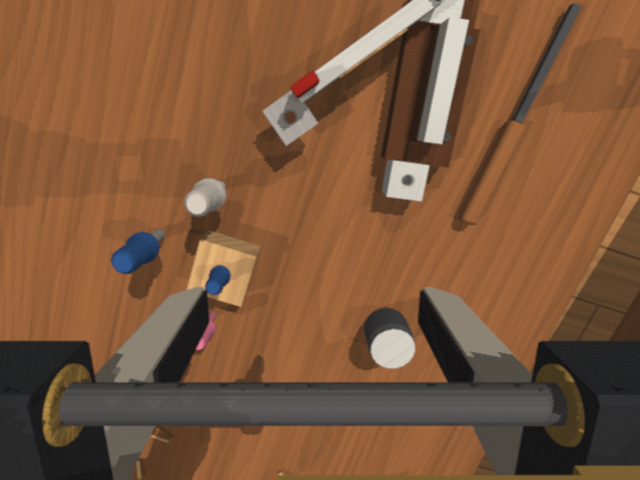

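This wrist view shows the jig block hole at (408,180), the jaw lug hole at (290,117) and the red paddle at (305,84). The small blue pin in its wooden stand is at (216,283), beside the big blue one at (135,252), the white at (206,196) and the pink at (205,330). The tin is at (390,340).

Run:
```python
from h import *; import pickle
np.set_printoptions(precision=4,suppress=True)
w=pickle.load(open("w1.pkl","rb")); hsv=cv2.cvtColor(w["color"],cv2.COLOR_RGB2HSV)
m=cv2.inRange(hsv,(0,0,125),(180,70,255)); 
cs,_=cv2.findContours(m,cv2.RETR_CCOMP,cv2.CHAIN_APPROX_NONE)
for c in cs:
    a=cv2.contourArea(c)
    if a>20:
        M=cv2.moments(c); r=cv2.minAreaRect(c); print(round(a),(round(M['m10']/M['m00'],1),round(M['m01']/M['m00'],1)),np.round(r[0],1),np.round(r[1],1),round(r[2],1),cv2.approxPolyDP(c,4,True).reshape(-1,2).tolist() if a>500 else '')
b,_=blobs(w,(105,150,40),(125,255,255)); print(b)
print(blobs(w,(0,190,60),(5,255,255),40)[0])
print("hole",onz(w,(408,180),.036),"lug",onz(w,(290,117),.05))
cv2.imwrite("pics/cropw1.png",cv2.resize(w["color"][0:300,150:480,::-1],None,fx=2,fy=2,interpolation=cv2.INTER_CUBIC))
```

```text
1324 (392.5, 348.3) [392.5 348. ] [38. 43.] 90.0 [[386, 330], [374, 338], [372, 358], [385, 367], [401, 366], [413, 355], [413, 339], [402, 330]]
2166 (465.9, 324.5) [462.5 325.1] [106.9  32.8] 47.0 [[425, 287], [468, 355], [511, 353], [457, 296]]
3063 (153.6, 336.0) [152.5 330.6] [ 38.2 125.3] 32.8 [[202, 288], [169, 296], [116, 352], [124, 354], [115, 381], [144, 379]]
950 (204.3, 195.4) [204.3 194.8] [29.3 45. ] 60.3 [[222, 182], [206, 178], [196, 183], [185, 197], [187, 210], [199, 214], [211, 202], [223, 201]]
1324 (407.0, 180.3) [407.4 180.7] [37.7 39.1] 10.3 [[393, 160], [386, 196], [421, 200], [429, 165]]
90 (407.2, 179.8) [407. 180.] [ 9.9 11.3] 45.0 
25 (304.5, 97.5) [305.6  97.2] [ 3.6 12.5] 63.4 
974 (288.4, 120.5) [289.5 116.9] [42.8 39.7] 54.2 [[291, 91], [263, 110], [286, 145], [317, 123], [307, 109], [287, 128], [279, 126]]
5446 (413.3, 54.8) [389.3  58.5] [139.7 146.6] 12.5 [[412, 0], [316, 70], [319, 82], [313, 92], [433, 8], [430, 22], [448, 22], [424, 141], [440, 144], [468, 20], [460, 17], [464, 0]]
[(np.int32(1128), array([135.1, 252.4]), array([113, 233,  45,  40], dtype=int32)), (np.int32(404), array([217.1, 279.5]), array([207, 267,  22,  27], dtype=int32))]
[(np.int32(345), array([304.4,  83.5]), array([291,  71,  27,  26], dtype=int32))]
hole [ 0.6739 -0.105   0.036 ] lug [ 0.5243 -0.0802  0.05  ]
```

View pics/cropw1.png

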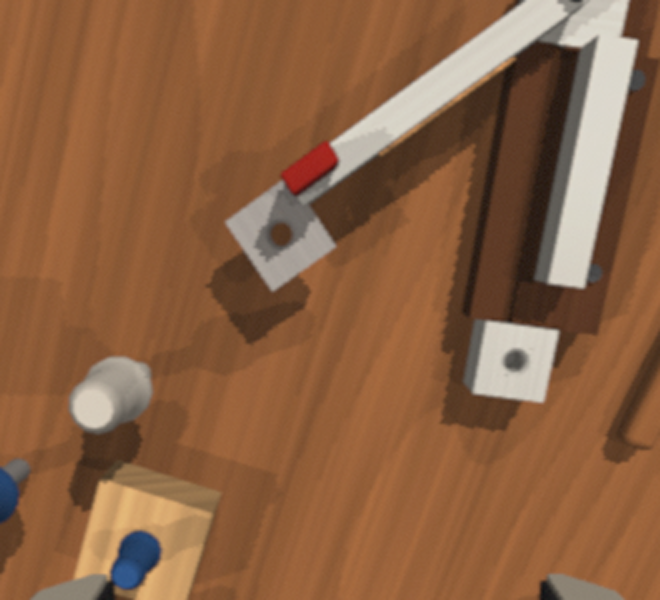

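```bash
cat >> h.py <<'E'
def fit2(J,W):
    "2D rigid fit jig->world: yaw, origin, residuals mm"
    J=np.array(J,float);W=np.array(W,float)[:,:2];jc=J.mean(0);wc=W.mean(0)
    z=((J-jc)@[1,1j]).conj()@((W-wc)@[1,1j]); th=np.angle(z); Q=np.array([[np.cos(th),-np.sin(th)],[np.sin(th),np.cos(th)]])
    o=wc-Q@jc; return th,o,((J@Q.T+o-W)*1000).round(1)
E
python3 - <<'E'
from h import *; import pickle
np.set_printoptions(precision=4,suppress=True)
w=pickle.load(open("w1.pkl","rb"))
J=[(0,-.105),(.0025,-.058),(.0225,-.058),(.0025,.062),(.0225,.062)]
W=[onz(w,(407.2,179.9),.036)]+[onz(w,p,.062) for p in [(421.5,141),(441.5,143.7),(449,20),(468.3,21)]]
th,o,r=fit2(J,W); print(th,o); print(r)
# block corners (21mm half) 
Wb=[onz(w,p,.036) for p in [(393,160.5),(386,196),(421,200),(429,165)]]
d=lambda a,b:np.linalg.norm(a-b); print("block",d(Wb[0],Wb[1]),d(Wb[1],Wb[2]),d(Wb[2],Wb[3]), sum(Wb)/4)
y=(Wb[0]+Wb[3]-Wb[1]-Wb[2]);print("yaw block",np.arctan2(-y[0],y[1]))
lug=onz(w,(290.5,117),.05)[:2]; c,s=np.cos(th),np.sin(th); Q=np.array([[c,-s],[s,c]])
l=Q.T@(lug-o); print("lug jig",l, "r from hinge",np.linalg.norm(l-[-.012,.08]))
v=l-[-.012,.08]; v0=np.array([.012,-.185]); print("jaw",np.arctan2(v0[1],v0[0])-np.arctan2(v[1],v[0]))
print("scraper view TCP target", delta([.49,.25,.32]))
print("pin top", onz(w,(213,288),.082), onz(w,(217.1,279.5),.067))
E
```

```text
0.17655139440589335 [ 0.654  -0.0036]
[[-0.5 -1.8]
 [ 1.5 -0.2]
 [-0.2 -0.7]
 [-1.   2.1]
 [ 0.2  0.6]]
block 0.04140826998701276 0.041562274246080305 0.04110583239025731 [ 0.6733 -0.1059  0.036 ]
yaw block 0.16915456900190232
lug jig [-0.1406 -0.0526] r from hinge 0.1846778898697008
jaw 0.8349069364281727
scraper view TCP target [10.1099  1.1328  0.6649]
pin top [ 0.4976 -0.2835  0.082 ] [ 0.4978 -0.279   0.067 ]
```

```bash
python3 -m pendant '[[[0.97,0.09,0.06],[0,0,0]],[[0.97,0.09,0.06],[0,0,0]],[[0.97,0.09,0.06],[0,0,0]],[[0.97,0.09,0.06],[0,0,0]],[[0.97,0.09,0.06],[0,0,0]],[[0.97,0.09,0.06],[0,0,0]],[[0.97,0.09,0.06],[0,0,0]],[[0.97,0.09,0.06],[0,0,0]],[[0.97,0.09,0.06],[0,0,0]],[[0.97,0.09,0.06],[0,0,0]],[[0.97,0.09,0.06],[0,0,0]],[[0,0,0],[0,0,0]]]' && python3 -m pendant '[[[0,0,0],[0,0,0]],[[0,0,0],[0,0,0]]]'
python3 - <<'E'
from h import *
w=shot("wrist","wrist2"); import pickle; pickle.dump(w,open("w2.pkl","wb"))
E
```

```text
time: 3.85
position: [0.4729, 0.2775, 0.3204]
eef_rot: [-1.832, -2.549, -0.005]
force: [0.4, 0.0, 0.8]
grip_width: 0.0931
gripper_force: 0.0
time: 4.02
position: [0.4762, 0.2688, 0.3201]
eef_rot: [1.843, 2.544, -0.001]
force: [-0.2, -0.3, 0.2]
grip_width: 0.0932
gripper_force: 0.0
```

View pics/wrist2.png

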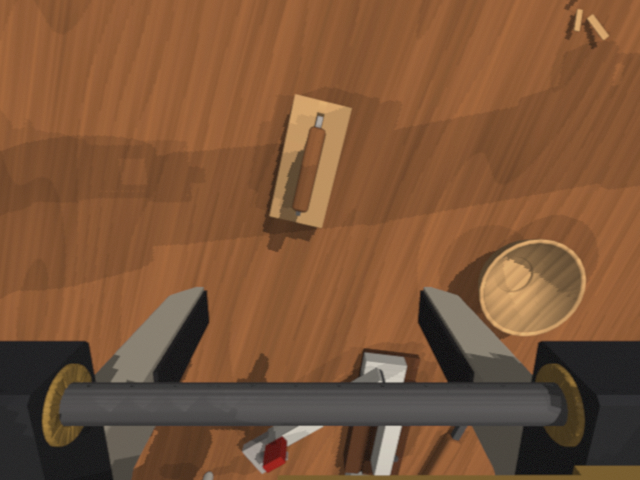

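The scraper grip runs from (319,127) to (300,212), inside the rack with corners at (295,94), (351,108), (321,227) and (270,216). The bowl is at (533,287).

Run:
```python
from h import *; import pickle
np.set_printoptions(precision=4,suppress=True)
w=pickle.load(open("w2.pkl","rb"))
J=[(-.03,.066),(.03,.066),(.03,-.066),(-.03,-.066)]
W=[onz(w,p,.038) for p in [(294.5,94),(351.5,108),(321.5,228),(270,216.5)]]
print("rack",*fit2(J,W))
hsv=cv2.cvtColor(w["color"],cv2.COLOR_RGB2HSV); print(hsv[165,312],hsv[190,303],hsv[140,335],hsv[125,319])
roi=np.zeros((480,640),np.uint8); cv2.fillPoly(roi,[np.array([(298,98),(347,109),(318,222),(274,213)])],255)
v=hsv[...,2][roi>0]; t,_=cv2.threshold(v.reshape(-1,1),0,255,cv2.THRESH_OTSU)
m=((hsv[...,2]<t)&(roi>0)).astype(np.uint8); m=cv2.morphologyEx(m,cv2.MORPH_OPEN,np.ones((3,3)))
n,l,st,ce=cv2.connectedComponentsWithStats(m); i=1+st[1:,4].argmax(); print(t,st[i],ce[i])
r=cv2.minAreaRect(np.argwhere(l==i)[:,::-1].astype(np.float32)); bx=cv2.boxPoints(r); print(bx)
P=[onz(w,p,.102) for p in bx]; print("top z .102:",np.array(P), "size",np.linalg.norm(P[0]-P[1]),np.linalg.norm(P[1]-P[2]),"c",sum(P)/4)
a=shot("scene");b=shot("side")
```

```text
rack 0.09030033838356244 [0.4629 0.2971] [[ 0.2 -0.1]
 [-0.2 -0. ]
 [ 0.5  0.1]
 [-0.5  0. ]]
[ 13 158 134] [ 13 157 127] [ 16 124 189] [ 16  21 156]
155.0 [ 280  124   46   94 2256] [302.7939 174.5718]
[[277.2986 213.8844]
 [299.5532 120.0974]
 [327.4406 126.7147]
 [305.186  220.5018]]
top z .102: [[0.4471 0.2502 0.102 ]
 [0.4412 0.3388 0.102 ]
 [0.4668 0.3411 0.102 ]
 [0.4743 0.2523 0.102 ]] size 0.08874229901363667 0.02562431627033226 c [0.4574 0.2956 0.102 ]
```

Run:
```python
from h import *; import pickle
np.set_printoptions(precision=4,suppress=True)
w=pickle.load(open("w2.pkl","rb")); th=.0903
f=lambda x,y,z:[.4629+x*np.cos(th)-y*np.sin(th),.2971+x*np.sin(th)+y*np.cos(th),z]
print(proj(w,[f(x,y,.102) for x,y in [(-.008,.04),(.008,.04),(.008,-.04),(-.008,-.04)]]),proj(w,[f(0,.05,.074),f(0,-.05,.074)]))
im=cv2.resize(w["color"][85:235,255:365,::-1],None,fx=5,fy=5,interpolation=cv2.INTER_CUBIC)
im=cv2.resize(im,(440,600)); cv2.imwrite("pics/cropw2.png",im)  # x4
s=sense(); T=R.from_rotvec(s["eef_rot"]).as_matrix(); print(s["position"],T, "tool-y yaw",np.arctan2(T[1,1],T[0,1]))
```

```text
[[309.3983 126.5331]
 [326.7297 130.6699]
 [307.1348 215.0465]
 [290.7484 211.3724]] [[320.1109 117.1113]
 [297.7444 216.2321]]
[0.4768 0.2677 0.3202] [[-0.3096  0.9509  0.0002]
 [ 0.9509  0.3096 -0.0007]
 [-0.0008 -0.     -1.    ]] tool-y yaw 0.31481812180304086
```

View pics/cropw2.png

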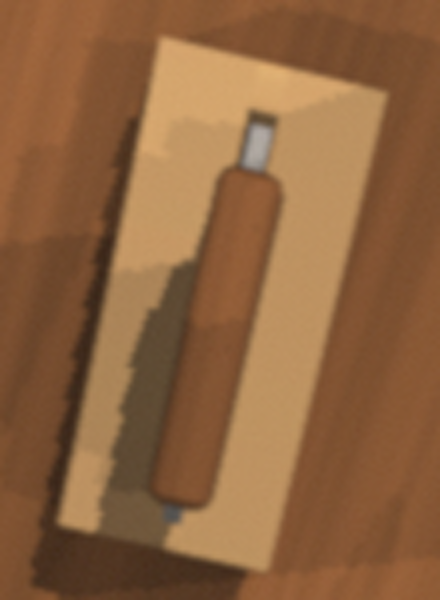

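The crop shows the grip corners within 1–2 mm of what a scraper centred in the rack predicts. So the scraper is at (0.463, 0.297), yaw 0.090.

```bash
python3 -m pendant '[[[0,0,0],[0,0,0.7]],[[0,0,0],[0,0,0.7]],[[0,0,0],[0,0,0.74]],[[0.38,-0.14,0],[0,0,0]],[[0.38,-0.14,0.5],[0,0,0]],[[0,0,1],[0,0,0]],[[0,0,1],[0,0,0]],[[0,0,1],[0,0,0]],[[0,0,0.9],[0,0,0]],[[0,0,0.5],[0,0,0]],[[0,0,0],[0,0,0]],[[0,0,0],[0,0,0]]]' && python3 -c "
from h import *
P=[.4629,.2971,.071];print(delta(P));T=R.from_rotvec(sense()['eef_rot']).as_matrix();print(T)"
```

```text
time: 5.17
position: [0.4623, 0.2975, 0.1239]
eef_rot: [-2.116, -2.321, 0.003]
force: [0.4, -0.8, 1.0]
grip_width: 0.093
gripper_force: 0.0
[-0.00994747  0.01552633  1.32186268]
[[-0.09216041  0.99574307 -0.00148113]
 [ 0.99574354  0.09215857 -0.0012642 ]
 [-0.00112232 -0.00159133 -0.9999981 ]]
```

```bash
python3 -m pendant '[[[0,0,0.7],[0,0,0]],[[0,0,0.62],[0,0,0]],[[0,0,0],[0,0,0]],[[0,0,0],[0,0,0]]]' && python3 -m pendant '[[[0,0,0],[0,0,0]],[[0,0,0],[0,0,0]],[[0,0,0],[0,0,0]],[[0,0,0],[0,0,0]],[[0,0,0],[0,0,0]],[[0,0,0],[0,0,0]],[[0,0,0],[0,0,0]],[[0,0,0],[0,0,0]]]' 0 30
```

```text
time: 5.5
position: [0.4627, 0.2984, 0.0726]
eef_rot: [2.115, 2.322, 0.0]
force: [-0.1, 0.3, 0.5]
grip_width: 0.0931
gripper_force: 0.0
time: 6.17
position: [0.4621, 0.2985, 0.0714]
eef_rot: [2.115, 2.323, -0.0]
force: [-0.2, -0.3, -0.3]
grip_width: 0.0441
gripper_force: 0.0
```

```bash
python3 -m pendant '[[[0,0,0],[0,0,0]],[[0,0,0],[0,0,0]],[[0,0,0],[0,0,0]],[[0,0,0],[0,0,0]],[[0,0,0],[0,0,0]],[[0,0,0],[0,0,0]],[[0,0,0],[0,0,0]]]' 0 30;  python3 -m pendant '[[[0,0,-0.3],[0,0,0]],[[0,0,-0.7],[0,0,0]],[[0,0,-0.8],[0,0,0]],[[0,0,-0.8],[0,0,0]],[[0,0,0],[0,0,0]]]'
```

```text
time: 6.75
position: [0.462, 0.2985, 0.0713]
eef_rot: [-2.115, -2.323, 0.0]
force: [-0.6, 0.5, -1.2]
grip_width: 0.0159
gripper_force: 30.0
time: 7.17
position: [0.4638, 0.3002, 0.1804]
eef_rot: [2.114, 2.322, 0.011]
force: [0.6, 0.6, -1.9]
grip_width: 0.016
gripper_force: 30.0
```

```bash
python3 -m pendant '[[[-0.4,0.14,-0.5],[0,0,0]],[[-0.8,0.3,-0.5],[0,0,0]],[[-0.85,0.3,-0.5],[0,0,0]],[[-0.85,0.3,-0.3],[0,0,0]],[[-0.85,0.3,-0.2],[0,0,0]],[[-0.85,0.3,-0.2],[0,0,0]],[[-0.85,0.3,-0.05],[0,0,0]],[[-0.85,0.3,0],[0,0,0]],[[-0.85,0.3,0],[0,0,0]],[[-0.85,0.3,0],[0,0,0]],[[-0.8,0.3,0],[0,0,0]],[[-0.5,0.21,0],[0,0,0]]]';python3 -m pendant '[[[0,0,0],[0,0,-0.4]],[[0,0,0],[0,0,-0.4]],[[0,0,0],[0,0,0]],[[0,0,0],[0,0,0]],[[0,0,0],[0,0,0]],[[0,0,0],[0,0,0]]]'
python3 - <<'E'
from h import *; import pickle
np.set_printoptions(precision=4,suppress=True)
w=shot("wrist","wrist3"); pickle.dump(w,open("w3.pkl","wb"))
th=.1755;o=np.array([.654,-.0036]);Q=np.array([[np.cos(th),-np.sin(th)],[np.sin(th),np.cos(th)]])
print(proj(w,[[*(Q@p[:2]+o),p[2]] for p in [(0,-.105,.036),(.0025,-.058,.062),(.0225,-.058,.062),(.0025,.062,.062),(.0225,.062,.062)]]))
E
```

```text
time: 8.17
position: [0.6309, -0.064, 0.2641]
eef_rot: [2.119, 2.319, -0.003]
force: [0.1, -0.7, -2.2]
grip_width: 0.0157
gripper_force: 30.0
time: 8.67
position: [0.6302, -0.0589, 0.2652]
eef_rot: [-2.016, -2.409, 0.0]
force: [-0.4, -0.6, -2.8]
grip_width: 0.0159
gripper_force: 30.0
[[345.1272 256.0036]
 [351.2104 216.9208]
 [372.9638 216.9641]
 [355.3527  77.096 ]
 [379.2978  77.1498]]
```

View pics/wrist3.png

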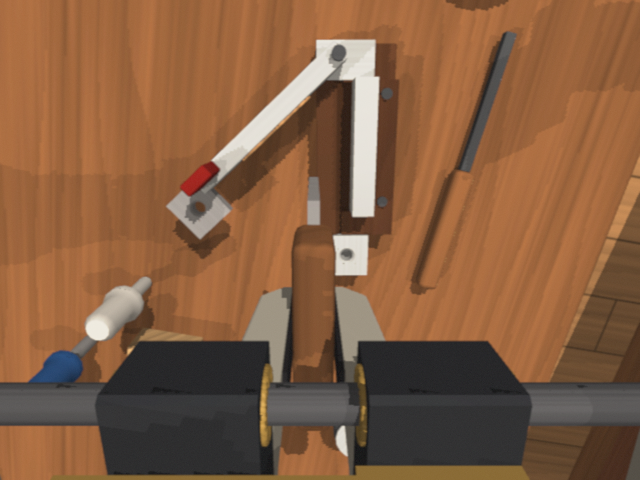

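The whole jig is in view: block hole (347,254), fixed jaw top from about (352,216) to (379,77), hinge (339,53). All lie within 2 px of my earlier fit. I'll refine.

Run:
```python
from h import *; import pickle
np.set_printoptions(precision=4,suppress=True)
w=pickle.load(open("w3.pkl","rb")); g=cv2.cvtColor(w["color"],cv2.COLOR_RGB2GRAY)
for r in (90,120,150,180,205): print(r,g[r,340:392].tolist())
for c in (357,365,372): print(c,g[70:84,c].tolist(),g[208:224,c].tolist())
sub=g[244:264,338:358]; m=(sub<150).astype(np.uint8); n,l,st,ce=cv2.connectedComponentsWithStats(m); print(st,ce+[338,244])
```

```text
90 [53, 55, 50, 45, 38, 36, 35, 36, 37, 35, 40, 55, 81, 103, 135, 193, 227, 230, 229, 230, 229, 229, 228, 229, 229, 228, 229, 229, 229, 229, 229, 229, 229, 229, 228, 229, 230, 227, 193, 111, 67, 71, 73, 78, 81, 80, 82, 80, 81, 79, 81, 76]
120 [54, 47, 39, 36, 34, 34, 37, 37, 35, 33, 47, 78, 100, 115, 166, 216, 228, 228, 228, 228, 227, 227, 227, 228, 228, 228, 228, 228, 228, 228, 229, 228, 228, 228, 229, 228, 220, 172, 98, 68, 68, 70, 68, 69, 67, 67, 68, 67, 65, 67, 65, 67]
150 [46, 39, 32, 36, 38, 36, 37, 37, 34, 41, 61, 86, 108, 149, 203, 226, 228, 228, 226, 227, 227, 228, 227, 227, 227, 227, 227, 228, 227, 227, 227, 227, 227, 228, 227, 217, 164, 94, 64, 66, 67, 65, 67, 65, 68, 66, 63, 64, 65, 65, 68, 67]
180 [44, 38, 37, 34, 36, 38, 37, 38, 39, 53, 81, 102, 134, 188, 222, 226, 225, 225, 225, 224, 225, 225, 224, 225, 226, 225, 225, 225, 225, 225, 225, 225, 226, 225, 201, 137, 79, 63, 65, 66, 68, 69, 69, 68, 69, 69, 67, 68, 68, 67, 66, 68]
205 [42, 38, 39, 35, 37, 38, 35, 34, 43, 67, 92, 112, 160, 206, 222, 221, 221, 221, 221, 222, 221, 221, 222, 222, 222, 221, 222, 222, 222, 223, 222, 222, 221, 204, 153, 91, 65, 63, 72, 82, 87, 88, 89, 88, 85, 75, 72, 72, 71, 72, 72, 73]
357 [228, 228, 227, 227, 227, 230, 229, 228, 230, 230, 231, 230, 230, 230] [221, 220, 221, 221, 221, 221, 222, 219, 183, 106, 54, 47, 54, 51, 50, 50]
365 [228, 228, 224, 216, 212, 213, 219, 227, 228, 228, 229, 228, 229, 229] [221, 221, 222, 221, 220, 220, 221, 218, 183, 107, 56, 57, 61, 59, 67, 69]
372 [213, 212, 209, 210, 209, 213, 218, 227, 229, 229, 229, 229, 229, 229] [220, 220, 220, 220, 220, 220, 220, 212, 161, 96, 69, 68, 70, 70, 68, 69]
[[  0   0  20  20 302]
 [  3   5  12  11  98]] [[347.7351 253.4603]
 [346.7755 253.6224]]
```

Run:
```python
from h import *; import pickle
np.set_printoptions(precision=4,suppress=True)
w=pickle.load(open("w3.pkl","rb"))
rows=[90,120,150,180,205];L=[354.5,354,353.3,352.6,352.1];Rr=[378.6,377.3,376.25,374.85,374.1]
PL=np.array([onz(w,(a,r),.062) for a,r in zip(L,rows)]);PR=np.array([onz(w,(a,r),.062) for a,r in zip(Rr,rows)])
for P in (PL,PR):
    k=np.polyfit(P[:,1],P[:,0],1); print("yaw",np.arctan(-k[0]))
C=(PL+PR)/2; k=np.polyfit(C[:,1],C[:,0],1); th=np.arctan(-k[0]); print("width",np.linalg.norm((PL-PR),axis=1)*np.cos(th)*1000,"yaw",th)
x=np.array([np.cos(th),np.sin(th)]);y=np.array([-x[1],x[0]])
near=onz(w,(364,216.55),.062)[:2];far=onz(w,(367,76.2),.062)[:2];hole=onz(w,(346.9,253.6),.036)[:2]
print("len",(far-near)@y)
ox=np.mean(C[:,:2]@x)-.0125; oy=np.mean([near@y+.058,far@y-.062]); print("origin from jaw",ox*x+oy*y,"hole->",hole-(ox*x+oy*y), "jig",[(hole@x-ox),(hole@y-oy)])
# held scraper: TCP and grip
s=sense();T=R.from_rotvec(s["eef_rot"]).as_matrix();print(s["position"],np.arctan2(T[1,1],T[0,1]),T[2])
# blade end seen at (314,178)-(314,224)
for p in [(310,178),(319,178),(308,224),(320,224)]: print(T.T@(onz(w,p,s["position"][2]-.063+.066)-s["position"]))
```

```text
yaw 0.1839418471536921
yaw 0.18155490592407766
width [19.9608 19.6882 19.7924 19.5929 19.7188] yaw 0.18274868981751619
len 0.12035596530923016
origin from jaw [ 0.6541 -0.0031] hole-> [ 0.0195 -0.101 ] jig [np.float64(0.0008519211897766166), np.float64(-0.10288769725223507)]
[ 0.6303 -0.0589  0.2653] 0.17756240728246972 [-0.0001 -0.0001 -1.    ]
[ 0.0582 -0.0008 -0.003 ]
[ 0.0582  0.0027 -0.003 ]
[ 0.0395 -0.0017 -0.003 ]
[ 0.0395  0.0032 -0.003 ]
```

```bash
python3 -m pendant '[[[0.4,0.25,0.3],[0,0,-0.04]],[[0.49,0.26,0.6],[0,0,0]],[[0.4,0.25,0.7],[0,0,0]],[[0,0,0.7],[0,0,0]],[[0,0,0.5],[0,0,0]],[[0,0,0],[0,0,0]],[[0,0,0],[0,0,0]],[[0,0,0],[0,0,0]],[[0,0,0],[0,0,0]]]'
python3 - <<'E'
from h import *; import pickle
np.set_printoptions(precision=4,suppress=True)
print(delta([.651,-.0026,.153]))
w=shot("wrist","wrist4"); pickle.dump(w,open("w4.pkl","wb"))
cv2.imwrite("pics/crop4.png",cv2.resize(w["color"][60:360,200:500,::-1],(600,600),interpolation=cv2.INTER_CUBIC))
E
```

```text
time: 9.47
position: [0.6521, -0.0031, 0.1552]
eef_rot: [2.01, 2.412, 0.003]
force: [0.3, 0.3, -2.5]
grip_width: 0.0158
gripper_force: 30.0
[ 0.0165 -0.0239  0.0557]
```

View pics/crop4.png

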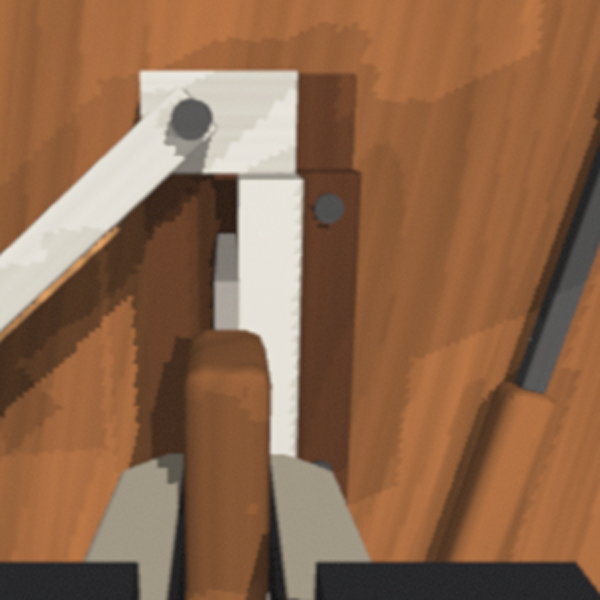

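The blade end is at about (307–319, 177–225) and the fixed jaw's face edge at about (319.5, 150), so they are almost aligned. Next I work out the blade-to-jaw gap.

Run:
```python
from h import *; import pickle
np.set_printoptions(precision=4,suppress=True)
w=pickle.load(open("w4.pkl","rb")); g=cv2.cvtColor(w["color"],cv2.COLOR_RGB2GRAY); s=sense(); z=s["position"][2]
for r in (155,160,165,185,195,205,215): print(r,g[r,300:326].tolist(),g[r,345:358].tolist())
T=R.from_rotvec(s["eef_rot"]).as_matrix(); f=lambda p,z:(T.T@(onz(w,p,z)-s["position"]))[:2]*1000
print("jaw face at",f((319.5,155),.062),f((351.5,155),.062)); 
for r in (185,205,215): print("blade L,R",f((307.5,r),z+.003),f((319,r),z+.003), "bottom z L,R", f((307.5,r),z-.063),f((319,r),z-.063))
```

```text
155 [55, 55, 57, 53, 57, 55, 54, 47, 38, 33, 37, 37, 38, 38, 36, 38, 35, 41, 84, 158, 214, 228, 228, 227, 227, 228] [228, 228, 223, 215, 210, 192, 147, 88, 64, 66, 69, 72, 72]
160 [57, 56, 57, 56, 53, 57, 57, 50, 38, 36, 38, 38, 37, 38, 40, 39, 35, 39, 85, 159, 215, 228, 227, 228, 227, 227] [227, 228, 228, 227, 220, 185, 128, 78, 63, 67, 69, 69, 67]
165 [59, 55, 57, 54, 55, 55, 55, 52, 38, 36, 39, 37, 40, 37, 38, 37, 37, 39, 94, 177, 224, 228, 227, 227, 228, 228] [227, 226, 225, 224, 218, 186, 127, 78, 65, 67, 61, 56, 64]
185 [57, 56, 53, 57, 55, 49, 41, 54, 91, 118, 123, 122, 122, 124, 123, 123, 123, 120, 130, 184, 223, 227, 227, 227, 226, 227] [227, 225, 219, 212, 204, 170, 101, 63, 65, 68, 70, 71, 70]
195 [57, 56, 54, 53, 56, 51, 53, 80, 110, 121, 124, 122, 123, 123, 123, 124, 124, 122, 136, 187, 224, 228, 227, 227, 227, 227] [227, 227, 228, 227, 212, 157, 87, 65, 64, 66, 68, 70, 71]
205 [59, 55, 56, 54, 54, 51, 71, 122, 159, 166, 165, 165, 164, 165, 164, 164, 165, 165, 171, 193, 219, 226, 227, 226, 226, 227] [228, 227, 225, 218, 184, 126, 77, 63, 65, 67, 67, 70, 70]
215 [56, 56, 55, 54, 55, 54, 71, 123, 161, 167, 166, 168, 168, 166, 167, 166, 165, 165, 171, 194, 219, 226, 226, 226, 227, 226] [224, 220, 214, 205, 173, 111, 68, 65, 65, 67, 66, 67, 68]
jaw face at [58.3905  4.5411] [58.3897 24.3133]
blade L,R [55.4922 -1.6843] [55.491   2.8745] bottom z L,R [44.7119 -2.5452] [44.7102  3.8621]
blade L,R [47.4139 -1.7139] [47.412   2.9101] bottom z L,R [33.358  -2.5868] [33.3553  3.9122]
blade L,R [43.2875 -1.729 ] [43.2851  2.9283] bottom z L,R [27.5583 -2.6081] [27.555   3.9377]
```

```bash
python3 -m pendant '[[[0.02,-0.03,0.3],[0,0,0]],[[0,0,0.5],[0,0,0]],[[0,0,0.4],[0,0,0]],[[0,0,0.15],[0,0,0]],[[0,0,0],[0,0,0]],[[0,0,0],[0,0,0]]]'
python3 -m pendant '[[[0,0,0.12],[0,0,0]],[[0,0,0.12],[0,0,0]],[[0,0,0.1],[0,0,0]],[[0,0,0.1],[0,0,0]],[[0,0,0],[0,0,0]],[[0,0,0],[0,0,0]]]'
```

```text
time: 10.02
position: [0.6498, -0.0024, 0.0995]
eef_rot: [-2.01, -2.414, -0.0]
force: [0.6, -0.5, -1.4]
grip_width: 0.0156
gripper_force: 30.0
time: 10.52
position: [0.6504, -0.0023, 0.0817]
eef_rot: [2.01, 2.414, 0.002]
force: [3.2, -0.2, -4.1]
grip_width: 0.0159
gripper_force: 30.0
```

```bash
python3 -m pendant '[[[0,0.01,0.06],[0,0,0]],[[0,0.01,0.06],[0,0,0]],[[0,0,0.03],[0,0,0]],[[0,0,0],[0,0,0]],[[0,0,0],[0,0,0]],[[0,0,0],[0,0,0]]]'
```

```text
time: 11.02
position: [0.6506, -0.0023, 0.0757]
eef_rot: [-2.01, -2.414, -0.0]
force: [1.8, 0.1, -4.5]
grip_width: 0.0159
gripper_force: 30.0
```

```bash
python3 -m pendant '[[[0,0,0.03],[0,0,0]],[[0,0,0.02],[0,0,0]],[[0,0,0],[0,0,0]],[[0,0,0],[0,0,0]]]';python3 -m pendant '[[[0,0,0],[0,0,0]],[[0,0,0],[0,0,0]],[[0,0,0],[0,0,0]],[[0,0,0],[0,0,0]],[[0,0,0],[0,0,0]],[[0,0,0],[0,0,0]],[[0,0,0],[0,0,0]],[[0,0,0],[0,0,0]]]' 0.5; python3 -m pendant '[[[0,0,-0.3],[0,0,0]],[[0,0,-0.7],[0,0,0]],[[0,0,-0.9],[0,0,0]],[[0,0,-0.9],[0,0,0]],[[0,0,-0.9],[0,0,0]],[[0,0,0],[0,0,0]],[[0,0,0],[0,0,0]],[[0,0,0],[0,0,0]]]'
python3 - <<'E'
from h import *; import pickle
w=shot("wrist","wrist5"); pickle.dump(w,open("w5.pkl","wb"))
E
```

```text
time: 11.35
position: [0.6507, -0.0023, 0.0753]
eef_rot: [2.01, 2.413, 0.0]
force: [-1.4, -0.2, 11.1]
grip_width: 0.0153
gripper_force: 30.0
time: 12.02
position: [0.6504, -0.0023, 0.0737]
eef_rot: [-2.01, -2.414, 0.0]
force: [-0.0, 0.1, 0.1]
grip_width: 0.0463
gripper_force: 0.0
time: 12.68
position: [0.6502, -0.0026, 0.2221]
eef_rot: [2.01, 2.414, -0.0]
force: [0.3, 0.1, 0.3]
grip_width: 0.0462
gripper_force: 0.0
```

View pics/wrist5.png

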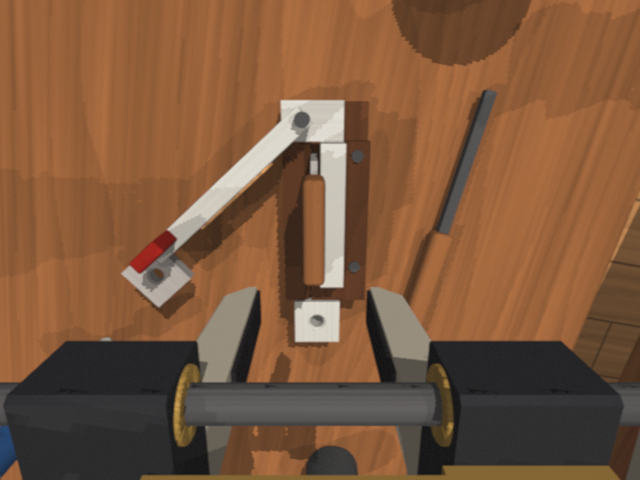

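The scraper stands in the slot beside the fixed jaw: grip at (313,230), hole at (317,320), jaw still open. All 10 views are used, so I continue on numbers. Next I place the closed fingers behind the paddle.

```bash
python3 -m pendant '[[[0.03,-0.93,0],[0,0,0]],[[0.03,-0.93,0],[0,0,0]],[[0.03,-0.93,0],[0,0,0]],[[0.02,-0.93,0],[0,0,0]],[[0,0,0.3],[0,0,1]],[[0,0,0.3],[0,0,1]],[[0,0,0.3],[0,0,1]],[[0,0,0.3],[0,0,1]],[[0,0,0.3],[0,0,1]],[[0,0,0.3],[0,0,1]],[[0,0,0.3],[0,0,1]],[[0,0,0.3],[0,0,0.97]]]' 0 10;python3 -m pendant '[[[0,0,0],[0,0,0]],[[0,0,0],[0,0,0]],[[0,0,0],[0,0,0]]]'
python3 - <<'E'
from h import *; import pickle
np.set_printoptions(precision=4,suppress=True)
w=pickle.load(open("w5.pkl","rb")); g=cv2.cvtColor(w["color"],cv2.COLOR_RGB2GRAY)
def blob(x,y,z,r,t):
    sub=g[y-r:y+r,x-r:x+r]; n,l,st,ce=cv2.connectedComponentsWithStats((sub<t).astype(np.uint8)); i=l[r,r]; p=ce[i]+[x-r,y-r]; print(p,st[i]); return onz(w,p,z)[:2]
h=blob(317,320,.036,12,150); 
rd=[b for b in blobs(w,(0,190,60),(5,255,255),40)[0]]; print(rd)
o=np.array([.6541,-.0031]);th=.182;Q=np.array([[np.cos(th),-np.sin(th)],[np.sin(th),np.cos(th)]])
print("hole jig",h,Q.T@(h-o)); lug=onz(w,(156,274.5),.05)[:2]; l=Q.T@(lug-o); v=l-[-.012,.08]; print("lug",l,np.linalg.norm(v),"jaw",np.arctan2(-.185,.012)-np.arctan2(v[1],v[0]))
pad=onz(w,(147,247),.096)[:2]; print("pad top jig",Q.T@(pad-o))
w=pickle.load(open("w1.pkl","rb"))
for n,p in [("white base",(222,186)),("pink",(210,318)),("blue base",(163,235))]: print(n,onz(w,p,0))
s=sense(); print(s["position"],delta([.5027,-.0251,.068]))
E
```

```text
time: 13.73
position: [0.5024, -0.025, 0.1241]
eef_rot: [-2.819, -1.384, 0.004]
force: [0.1, -0.4, -0.1]
grip_width: 0.0004
gripper_force: 0.0
time: 13.98
position: [0.5031, -0.0248, 0.1257]
eef_rot: [-2.813, -1.397, 0.002]
force: [-1.7, -0.1, -0.1]
grip_width: 0.0005
gripper_force: 0.0
[317.1316 319.9211] [  6   7  13  11 114]
[(np.int32(675), array([151.8, 251.5]), array([130, 232,  45,  40], dtype=int32))]
hole jig [ 0.6733 -0.104 ] [ 0.0006 -0.1027]
lug [-0.1411 -0.051 ] 0.18392870289944638 jaw 0.8432124995491719
pad top jig [-0.1267 -0.0108]
white base [ 0.4654 -0.1864  0.    ]
pink [ 0.4952 -0.3688  0.    ]
blue base [ 0.4087 -0.2719  0.    ]
[ 0.5031 -0.0248  0.1257] [-0.012  -0.002   1.4416]
```

```bash
python3 -m pendant '[[[0,0,0.6],[0,0,0]],[[0,0,0.6],[0,0,0]],[[0,0,0.24],[0,0,0]],[[0,0,0],[0,0,0]]]'; python3 -m pendant '[[[0,0.15,0],[0,0,0]],[[0,0.15,0],[0,0,0]],[[-0.03,0.2,0],[0,0,-0.5]],[[-0.03,0.2,0],[0,0,-0.5]],[[-0.03,0.2,0],[0,0,-0.5]],[[-0.03,0.2,0],[0,0,-0.5]],[[-0.03,0.2,0],[0,0,-0.5]],[[-0.03,0.2,0],[0,0,-0.5]],[[-0.03,0.2,0],[0,0,-0.5]],[[-0.03,0.2,0],[0,0,-0.5]],[[0,0,0],[0,0,0]]]'
python3 - <<'E'
from h import *
c=shot("side");a=shot("scene")
for x,l in((c,"side"),(a,"scene")): print(l,blobs(x,(0,190,80),(4,255,255))[0])
s=sense();T=R.from_rotvec(s["eef_rot"]).as_matrix();print(s["position"],np.arctan2(T[1,1],T[0,1]))
E
```

```text
time: 14.32
position: [0.5025, -0.0249, 0.0669]
eef_rot: [-2.814, -1.394, 0.004]
force: [0.1, 0.1, -0.1]
grip_width: 0.0005
gripper_force: 0.0
time: 15.23
position: [0.5676, -0.0711, 0.0696]
eef_rot: [2.463, 1.946, 0.004]
force: [-0.5, 1.1, 0.2]
grip_width: 0.0001
gripper_force: 0.0
side [(np.int32(32), array([340.5, 236.7]), array([339, 229,   4,  15], dtype=int32))]
scene [(np.int32(20), array([292.8, 214.3]), array([290, 210,   7,   9], dtype=int32))]
[ 0.56586161 -0.07018293  0.06910463] -0.236579688358911
```

```bash
python3 -m pendant '[[[-0.03,0.2,0],[0,0,-0.5]],[[-0.03,0.2,0],[0,0,-0.5]],[[-0.03,0.2,0],[0,0,-0.5]],[[-0.03,0.2,0],[0,0,-0.5]],[[-0.03,0.2,0],[0,0,-0.5]],[[-0.03,0.2,0],[0,0,-0.5]],[[0,0,0],[0,0,0]]]'; python3 -m pendant '[[[-0.015,0.1,0],[0,0,-0.25]],[[-0.015,0.1,0],[0,0,-0.25]],[[0,0,0],[0,0,0]],[[0,0,0],[0,0,0]]]'
```

```text
time: 15.92
position: [0.6132, -0.0818, 0.0687]
eef_rot: [2.129, 2.309, 0.001]
force: [-0.4, -0.5, -0.3]
grip_width: 0.0005
gripper_force: 0.0
time: 16.25
position: [0.6202, -0.0817, 0.0683]
eef_rot: [2.07, 2.363, 0.0]
force: [-0.1, 0.5, 0.5]
grip_width: 0.0004
gripper_force: 0.0
```

```bash
python3 -c "
from h import *
s=sense();T=R.from_rotvec(s['eef_rot']).as_matrix();print(s['position'],s['force'],np.arctan2(T[1,1],T[0,1]))
o=np.array([.6543,-.0016]);th=.182;Q=np.array([[np.cos(th),-np.sin(th)],[np.sin(th),np.cos(th)]]);print('jig',Q.T@(s['position'][:2]-o))"
```

```text
[ 0.62016521 -0.0817489   0.06827424] [-0.06270609  0.4918545   0.48120427] 0.13211723151692728
jig [-0.04807771 -0.07264684]
```

```bash
python3 -m pendant '[[[0,0.05,0],[0,0,-0.12]],[[0,0.05,0],[0,0,-0.12]],[[0,0.05,0],[0,0,-0.12]],[[0,0.05,0],[0,0,-0.12]],[[0,0,0],[0,0,0]],[[0,0,0],[0,0,0]]]'; python3 -m pendant '[[[0,0.03,0],[0,0,0]],[[0,0.03,0],[0,0,0]],[[0,0,0],[0,0,0]],[[0,0,0],[0,0,0]]]';python3 -m pendant '[[[0,0.03,0],[0,0,0]],[[0,0.03,0],[0,0,0]],[[0,0,0],[0,0,0]],[[0,0,0],[0,0,0]]]'
```

```text
time: 16.75
position: [0.6283, -0.0806, 0.0681]
eef_rot: [-2.009, -2.415, -0.001]
force: [-0.3, -0.2, 0.3]
grip_width: 0.0005
gripper_force: 0.1
time: 17.08
position: [0.6298, -0.0804, 0.0681]
eef_rot: [-2.009, -2.414, 0.002]
force: [-4.5, -0.8, 1.8]
grip_width: 0.0001
gripper_force: 2.1
time: 17.42
position: [0.6298, -0.0804, 0.0681]
eef_rot: [-2.008, -2.412, 0.007]
force: [-11.5, -1.4, 9.6]
grip_width: 0.0006
gripper_force: 6.2
```

```bash
python3 -m pendant '[[[0,0.04,0],[0,0,0]],[[0,0,0],[0,0,0]],[[0,0,0],[0,0,0]],[[0,0,0],[0,0,0]]]'; python3 -m pendant '[[[0,-0.2,0],[0,0,0]],[[0,-0.3,0],[0,0,0]],[[0,-0.3,0],[0,0,0]],[[0,-0.1,-0.6],[0,0,0]],[[0,0,-0.9],[0,0,0]],[[0,0,-0.9],[0,0,0]],[[0,0,-0.9],[0,0,0]],[[0,0,-0.5],[0,0,0]],[[0,0,0],[0,0,0]],[[0,0,0],[0,0,0]],[[0,0,0],[0,0,0]]]' 0.5
python3 - <<'E'
from h import *; import pickle
np.set_printoptions(precision=4,suppress=True)
w=shot("wrist","wrist6"); pickle.dump(w,open("w6.pkl","wb")); print(sense()["position"])
o=np.array([.6543,-.0016]);th=.182;Q=np.array([[np.cos(th),-np.sin(th)],[np.sin(th),np.cos(th)]])
P=[[*(Q@p[:2]+o),p[2]] for p in [(0,-.105,.05),(-.016,-.074,.096),(-.012,.08,.062)]]; print(proj(w,P))
print(blobs(w,(0,190,60),(5,255,255),40)[0])
m=cv2.inRange(cv2.cvtColor(w["color"],cv2.COLOR_RGB2HSV),(0,0,110),(180,70,255)); p=proj(w,P)[0].astype(int)
g=cv2.cvtColor(w["color"],cv2.COLOR_RGB2GRAY); sub=g[p[1]-14:p[1]+15,p[0]-14:p[0]+15]; print(sub[::2,::2])
for q in [(10,-20)]: pass
E
```

```text
time: 17.75
position: [0.6298, -0.0805, 0.0681]
eef_rot: [-2.007, -2.411, 0.011]
force: [-16.6, -1.4, 13.5]
grip_width: 0.0007
gripper_force: 8.9
time: 18.67
position: [0.5989, -0.0862, 0.2196]
eef_rot: [2.009, 2.415, 0.0]
force: [-0.2, -0.2, -0.4]
grip_width: 0.0466
gripper_force: 0.0
[ 0.5986 -0.0862  0.219 ]
[[393.7575 253.5684]
 [386.1255 233.5878]
 [395.0808   8.9079]]
[(np.int32(713), array([383.2, 230.1]), array([373, 209,  22,  43], dtype=int32))]
[[ 71  77  77  76  80  77  74 136 175 172 173 174 171 174 173]
 [ 72  76  78  78  77  77  78 138 173 171 173 174 171 172 172]
 [ 72  78  77  78  77  79  76 137 173 173 172 172 172 172 172]
 [ 72  81  78  78  76  76  79 138 167 170 170 171 172 171 172]
 [ 75  79  78  80  78  77  74  97 114 129 157 172 172 172 171]
 [ 73  76  77  78  78  78  73  74  80  94 116 157 176 175 176]
 [ 71  75  75  75  74  78  74  80  80  85  94 127 168 175 174]
 [148 134 133 112  76  75  79  82  86  85  86 123 155 171 172]
 [172 172 168 153 147 116 115  93  84  75  88 130 157 172 173]
 [171 170 167 151 141 152 156 110  79  88 111 143 163 170 170]
 [169 170 169 164 149 127 118 110  99 117 144 155 170 171 171]
 [171 171 170 169 167 165 154 148 158 161 160 168 172 171 171]
 [172 171 172 171 171 172 171 171 169 167 172 172 170 171 173]
 [174 175 175 174 174 175 174 174 175 176 175 173 174 175 175]
 [175 176 174 174 175 176 175 175 175 175 176 174 174 175 176]]
```

```bash
python3 -m pendant '[[[-0.5,-0.4,0],[0,0,0]],[[-0.72,-0.56,0],[0,0,0]],[[-0.72,-0.56,0.07],[0,0,0]],[[-0.72,-0.56,0.1],[0,0,0]],[[-0.72,-0.56,0.1],[0,0,0]],[[-0.72,-0.56,0.1],[0,0,0]],[[-0.23,-0.16,0.1],[0,0,0]],[[0,0,0],[0,0,0]],[[0,0,0],[0,0,0]],[[0,0,0],[0,0,0]],[[0,0,0],[0,0,0]]]'
python3 - <<'E'
from h import *; import pickle
np.set_printoptions(precision=4,suppress=True)
w=shot("wrist","wrist7"); pickle.dump(w,open("w7.pkl","wb"))
bl,m=blobs(w,(105,130,30),(125,255,255)); print(bl)
c=max(cv2.findContours(m,cv2.RETR_EXTERNAL,cv2.CHAIN_APPROX_NONE)[0],key=lambda c:cv2.contourArea(c)*(abs(c[:,0,0].mean()-313)<120)); print(cv2.minAreaRect(c))
print(proj(w,[[.4977,-.2815,z] for z in (.046,.056,.082,.086)]))
b=max(bl,key=lambda b:b[0]); print(sense()["position"])
hsv=cv2.cvtColor(w["color"],cv2.COLOR_RGB2HSV); x,y,ww,hh=cv2.boundingRect(c); print(x,y,ww,hh); print((hsv[y-3:y+hh+3:3,x-3:x+ww+3:3,2]))
E
```

```text
time: 19.63
position: [0.4993, -0.2791, 0.2013]
eef_rot: [-2.006, -2.418, -0.001]
force: [0.5, 0.3, -0.9]
grip_width: 0.0463
gripper_force: 0.0
[(np.int32(2585), array([182.8, 197.9]), array([150, 170,  65,  57], dtype=int32)), (np.int32(880), array([308.6, 229.5]), array([295, 211,  29,  39], dtype=int32))]
((309.0, 230.0), (38.0, 28.0), 90.0)
[[309.7255 224.3226]
 [309.6394 227.5642]
 [309.3897 236.9695]
 [309.3475 238.5581]]
[ 0.4993 -0.2792  0.2015]
295 211 29 39
[[234 231 222 220 222 198 202 206 214 206 205 210]
 [231 217 213 172  93 114 107 114 149 205 208 209]
 [222 217 127 107 107 110 113 115 120 112 200 210]
 [222 148  99  96  98 104 106 112 112 116 120 209]
 [221  96  89  91  97 104 106 110 109 109 110 194]
 [217  81  81  96  98 104 108 108 110 106 102 157]
 [182  77  82  93 104 115 114 111 107 103  95 153]
 [154  76  87 107 121 132 132 128 115 104  88 162]
 [140  76  98 123 146 147 145 144 129 107  83 212]
 [160  87 104 145 147 146 145 146 143 111 139 222]
 [198  88 108 146 146 146 147 146 147 110 175 220]
 [162 124  98 145 145 145 146 144 144  96 184 220]
 [147 145  79 136 148 147 147 146 130  95 224 218]
 [148 149 137  83 134 147 144 129  79 206 222 217]
 [148 148 144 133 123  81  84 165 231 227 221 215]]
```

```bash
python3 -m pendant '[[[-0.04,-0.05,0.4],[0,0,0]],[[0,0,0.8],[0,0,0]],[[0,0,0.8],[0,0,0]],[[0,0,0.7],[0,0,0]],[[0,0,0.5],[0,0,0]],[[0,0,0.3],[0,0,0]],[[0,0,0.16],[0,0,0]],[[0,0,0],[0,0,0]],[[0,0,0],[0,0,0]],[[0,0,0],[0,0,0]]]'; python3 -m pendant '[[[0,0,0],[0,0,0]],[[0,0,0],[0,0,0]],[[0,0,0],[0,0,0]],[[0,0,0],[0,0,0]],[[0,0,0],[0,0,0]],[[0,0,0],[0,0,0]],[[0,0,0],[0,0,0]],[[0,0,0],[0,0,0]],[[0,0,0],[0,0,0]]]' 0 30
```

```text
time: 20.52
position: [0.4975, -0.283, 0.0562]
eef_rot: [2.008, 2.414, 0.001]
force: [0.7, 0.6, 0.5]
grip_width: 0.0462
gripper_force: 0.0
time: 21.27
position: [0.4967, -0.283, 0.0552]
eef_rot: [2.009, 2.415, -0.0]
force: [-0.2, 0.2, 3.9]
grip_width: 0.0195
gripper_force: 28.9
```

```bash
python3 -m pendant '[[[0,0,-0.3],[0,0,0]],[[0,0,-0.7],[0,0,0]],[[0,0,-0.8],[0,0,0]],[[0,0,-0.8],[0,0,0]],[[0,0,-0.4],[0,0,0]],[[0.4,0.57,0],[0,0,0]],[[0.55,0.8,0],[0,0,0]],[[0.55,0.8,0],[0,0,0]],[[0.55,0.8,0],[0,0,0]],[[0.55,0.8,0],[0,0,0]],[[0.55,0.8,0],[0,0,0]],[[0.4,0.58,0],[0,0,0]]]'; python3 -m pendant '[[[0,0,0],[0,0,0]],[[0,0,0],[0,0,0]],[[0,0,0],[0,0,0]],[[0,0,0],[0,0,0]]]'
python3 - <<'E'
from h import *; import pickle
np.set_printoptions(precision=4,suppress=True)
w=shot("wrist","wrist8"); pickle.dump(w,open("w8.pkl","wb")); s=sense(); p=s["position"]
T=R.from_rotvec(s["eef_rot"]).as_matrix()
print(p, "delta",delta([.6737,-.106,.135]),s["grip_width"])
print("proj tip/top/collar", proj(w,[p+T@[.0017,0,.049],p+T@[.0017,0,-.031],p+T@[.0017,0,.003]]),"hole",proj(w,[[.6734,-.1043,.05]]))
bl,m=blobs(w,(105,130,30),(125,255,255)); print(bl)
g=cv2.cvtColor(w["color"],cv2.COLOR_RGB2GRAY); t=proj(w,[p+T@[.0017,0,.049]])[0].astype(int); print(t); print(g[t[1]-30:t[1]+22:3,t[0]-24:t[0]+26:2])
E
```

```text
time: 22.27
position: [0.6752, -0.102, 0.1758]
eef_rot: [-2.006, -2.417, -0.003]
force: [-0.0, -0.3, -0.2]
grip_width: 0.0193
gripper_force: 29.3
time: 22.6
position: [0.6723, -0.1074, 0.175]
eef_rot: [-2.011, -2.413, 0.002]
force: [-0.4, -0.6, -1.1]
grip_width: 0.0197
gripper_force: 29.3
[ 0.6723 -0.1075  0.1751] delta [0.0319 0.0423 1.0023] 0.01933443994509733
proj tip/top/collar [[312.2842 266.4211]
 [311.9436 342.6326]
 [312.1228 302.5245]] hole [[314.8991 228.0503]]
[(np.int32(3651), array([313. , 317.2]), array([288, 274,  51,  87], dtype=int32))]
[312 266]
[[120 169 174 175 175 174 174 174 171 165 158 128 124 118 112 111 143 156
  166 176 176 177 174 176 175]
 [125 172 174 175 176 175 176 175 174 175 175 176 173 172 173 170 169 172
  174 176 175 175 177 175 177]
 [149 179 177 178 178 178 179 178 179 178 179 179 179 179 179 178 177 177
  179 170 176 178 176 177 177]
 [174 179 178 178 179 178 180 178 178 179 180 179 180 180 180 180 180 180
  180 179 180 180 180 180 180]
 [174 175 174 173 176 175 175 174 175 175 176 176 174 175 175 176 176 175
  175 170 175 175 176 176 176]
 [177
[... 660 characters left out ...]
76  87  97 108 111 115 116 115 109  83
   67  74 105 111 110 109 110]
 [ 79  83  81  74  74  75  74  73  77  91  98  99 102 111 114 114 111  89
   67  91 108 111 110 110 111]
 [ 79  81  84  77  75  73  72  66  63  62  63  67  66  65  66  67  67  70
   70  97 110 111 110 110 112]
 [ 81  82  87  85  68  56  60  64  64  69  67  71  72  71  70  71  69  64
   71  68  76 101 108 108 116]
 [117 109  92  72  56  65  66  68  69  67  69  69  70  69  71  72  72  71
   71  73  69  68  73 101 121]
 [123  90  53  59  60  64  63  63  64  64  67  67  67  68  69  68  71  68
   70  71  71  74  68  68 105]
 [ 99  55  57  58  59  60  61  61  62  62  65  64  65  66  67  66  68  68
   70  68  68  70  68  69  73]]
```

Run:
```python
from h import *; import pickle
np.set_printoptions(precision=2,suppress=True)
w=pickle.load(open("w8.pkl","rb")); s=sense(); p=s["position"]; T=R.from_rotvec(s["eef_rot"]).as_matrix()
print("collar front rim expected",proj(w,[p+T@[.0147,0,.009],p+T@[.0147,0,.003],p+T@[.0157,0,.009],p+T@[.0017,-.013,.004],p+T@[.0017,.013,.004]]))
print("tip front r=2,3,5 @ +49, +43", proj(w,[p+T@[.0037,0,.049],p+T@[.0047,0,.049],p+T@[.0067,0,.043]]))
_,m=blobs(w,(105,130,30),(125,255,255)); print([ (r,np.flatnonzero(m[r,250:370]).min()+250,np.flatnonzero(m[r,250:370]).max()+250) for r in range(274,345,6)])
g=cv2.cvtColor(w["color"],cv2.COLOR_RGB2GRAY)
for r in range(254,276,2): print(r,g[r,300:328])
```

```text
collar front rim expected [[312.14 270.54]
 [312.12 275.48]
 [312.14 268.47]
 [283.26 301.55]
 [341.   301.57]]
tip front r=2,3,5 @ +49, +43 [[312.28 263.03]
 [312.28 261.33]
 [312.27 261.61]]
[(274, np.int64(308), np.int64(315)), (280, np.int64(296), np.int64(329)), (286, np.int64(291), np.int64(335)), (292, np.int64(292), np.int64(335)), (298, np.int64(292), np.int64(334)), (304, np.int64(292), np.int64(335)), (310, np.int64(291), np.int64(335)), (316, np.int64(290), np.int64(336)), (322, np.int64(290), np.int64(336)), (328, np.int64(289), np.int64(337)), (334, np.int64(288), np.int64(338)), (340, np.int64(288), np.int64(338))]
254 [181 181 180 181 181 180 181 181 179 179 180 180 179 180 182 180 181 181
 180 179 181 180 182 180 180 180 181 180]
256 [183 182 181 182 182 182 181 181 182 180 182 182 182 181 181 182 181 182
 181 182 181 182 181 182 182 183 181 180]
258 [123 124 124 124 123 124 122 122 123 122 123 123 119 115 115 115 114 112
 112 113 113 115 114 113 111 112 110 111]
260 [74 74 75 74 74 72 69 69 69 70 71 73 75 77 76 74 74 69 69 70 74 74 74 73
 71 66 67 68]
262 [76 75 74 73 71 74 69 70 71 76 82 88 93 96 96 91 87 80 72 71 73 74 74 73
 71 69 68 70]
264 [ 76  74  74  74  73  70  72  76  87  98 102 107 109 113 114 114 114 112
 105  92  80  74  72  71  70  70  67  73]
266 [ 76  74  75  74  73  78  82  89  96 100 104 107 111 112 116 115 116 116
 115 110 100  86  76  70  67  66  72  85]
268 [ 76  74  74  74  74  81  88  91  98 102 106 108 111 114 113 116 115 115
 115 113 108  97  82  71  67  69  72  90]
270 [ 73  75  73  74  77  84  88  96  99 103 107 109 112 114 115 115 116 117
 115 114 109 100  84  72  67  69  83  99]
272 [ 74  73  73  72  77  85  91  95  98 100  99  98 102 108 111 112 114 115
 114 114 111 105  89  72  67  72  91 103]
274 [ 75  73  70  71  74  74  73  69  67  64  62  64  64  65  67  70  73  77
  79  83  85  83  77  71  71  87 102 107]
```

```bash
python3 -m pendant '[[[0.04,0.03,0.3],[0,0,0]],[[0,0,0.6],[0,0,0]],[[0,0,0.4],[0,0,0]],[[0,0,0.3],[0,0,0]],[[0,0,0.1],[0,0,0]],[[0,0,0],[0,0,0]],[[0,0,0],[0,0,0]],[[0,0,0],[0,0,0]]]'
python3 - <<'E'
from h import *
np.set_printoptions(precision=4,suppress=True)
P=[]
for _ in range(5):
    w=shot("wrist"); P.append(sense()["position"])
print(np.mean(P,0),np.std(P,0)); s=sense();T=R.from_rotvec(s["eef_rot"]).as_matrix(); print((T.T@(np.array([.6731,-.1058,.059])-np.mean(P,0)))/.04, s["force"])
E
```

```text
time: 23.32
position: [0.6748, -0.1039, 0.1079]
eef_rot: [2.009, 2.414, 0.001]
force: [0.3, 0.7, 0.3]
grip_width: 0.0194
gripper_force: 29.3
[ 0.6747 -0.104   0.1078] [0.0001 0.     0.0001]
[-0.0374 -0.0489  1.2211] [ 0.4948 -0.4458 -0.7102]
```

```bash
python3 -m pendant '[[[-0.04,-0.05,0],[0,0,0]],[[0,0,0],[0,0,0]],[[0,0,0],[0,0,0]],[[0,0,0],[0,0,0]]]'
python3 - <<'E'
from h import *
np.set_printoptions(precision=4,suppress=True)
P=[]
for _ in range(3):
    w=shot("wrist"); P.append(sense()["position"])
print(np.mean(P,0)); s=sense();T=R.from_rotvec(s["eef_rot"]).as_matrix(); print((T.T@(np.array([.6731,-.1058,.059])-np.mean(P,0)))/.04, s["force"])
E
```

```text
time: 23.9
position: [0.6726, -0.106, 0.107]
eef_rot: [2.009, 2.415, -0.0]
force: [-0.2, 0.0, -1.1]
grip_width: 0.0192
gripper_force: 29.3
[ 0.6726 -0.1059  0.107 ]
[-0.0009  0.0128  1.1996] [ 0.702  -0.5734 -0.0126]
```

Within 0.5 mm. I lower in steps and watch the force.

```bash
python3 -m pendant '[[[0,0.01,0.1],[0,0,0]],[[0,0,0.1],[0,0,0]],[[0,0,0.1],[0,0,0]],[[0,0,0],[0,0,0]],[[0,0,0],[0,0,0]]]'; python3 -m pendant '[[[0,0,0.1],[0,0,0]],[[0,0,0.1],[0,0,0]],[[0,0,0],[0,0,0]],[[0,0,0],[0,0,0]]]'
```

```text
time: 24.47
position: [0.6727, -0.1058, 0.0944]
eef_rot: [-2.009, -2.415, 0.001]
force: [-0.3, -1.1, -1.2]
grip_width: 0.0194
gripper_force: 29.3
time: 24.8
position: [0.6727, -0.1058, 0.0866]
eef_rot: [-2.009, -2.415, 0.001]
force: [0.6, -0.0, -0.2]
grip_width: 0.0195
gripper_force: 29.3
```

```bash
python3 -m pendant '[[[0,0,0.1],[0,0,0]],[[0,0,0.1],[0,0,0]],[[0,0,0],[0,0,0]],[[0,0,0],[0,0,0]]]'; python3 -m pendant '[[[0,0,0.1],[0,0,0]],[[0,0,0.1],[0,0,0]],[[0,0,0.1],[0,0,0]],[[0,0,0],[0,0,0]],[[0,0,0],[0,0,0]]]'
```

```text
time: 25.13
position: [0.6728, -0.1058, 0.0786]
eef_rot: [-2.009, -2.415, 0.001]
force: [0.3, -0.8, -0.2]
grip_width: 0.0191
gripper_force: 29.3
time: 25.55
position: [0.6727, -0.1058, 0.0665]
eef_rot: [-2.009, -2.415, 0.001]
force: [0.1, -0.7, -0.8]
grip_width: 0.0193
gripper_force: 29.3
```

```bash
python3 -m pendant '[[[0,0,0.08],[0,0,0]],[[0,0,0.08],[0,0,0]],[[0,0,0],[0,0,0]],[[0,0,0],[0,0,0]]]'; python3 -m pendant '[[[0,0,0.03],[0,0,0]],[[0,0,0.03],[0,0,0]],[[0,0,0],[0,0,0]],[[0,0,0],[0,0,0]]]'
```

```text
time: 25.88
position: [0.6728, -0.1058, 0.0603]
eef_rot: [-2.009, -2.415, 0.0]
force: [-0.3, -1.2, -0.8]
grip_width: 0.0192
gripper_force: 29.3
time: 26.22
position: [0.6732, -0.1058, 0.0592]
eef_rot: [2.009, 2.414, 0.0]
force: [-2.7, -0.3, 8.1]
grip_width: 0.0196
gripper_force: 29.5
```

```bash
python3 -m pendant '[[[0,0,0.03],[0,0,0]],[[0,0,0],[0,0,0]],[[0,0,0],[0,0,0]]]'; python3 -m pendant '[[[0,0,0],[0,0,0]],[[0,0,0],[0,0,0]],[[0,0,0],[0,0,0]],[[0,0,0],[0,0,0]],[[0,0,0],[0,0,0]],[[0,0,0],[0,0,0]],[[0,0,0],[0,0,0]],[[0,0,0],[0,0,0]]]' 0.5;  python3 -m pendant '[[[0,0,-0.3],[0,0,0]],[[0,0,-0.7],[0,0,0]],[[0,0,-0.9],[0,0,0]],[[0,0,-0.9],[0,0,0]],[[0,0,-0.9],[0,0,0]],[[0,0,-0.3],[0,0,0]],[[0,0,0],[0,0,0]],[[0,0,0],[0,0,0]],[[0,0,0],[0,0,0]]]'
python3 - <<'E'
from h import *; import pickle
np.set_printoptions(precision=4,suppress=True)
w=shot("wrist","wrist9"); pickle.dump(w,open("w9.pkl","wb")); print(sense()["position"])
for n,(lo,hi) in dict(blue=((105,130,30),(125,255,255)),red=((0,190,60),(5,255,255))).items(): print(n,blobs(w,lo,hi,40)[0])
print("pin home top,collar",proj(w,[[.6734,-.1045,.09],[.6734,-.1045,.056]]),"expect paddle",proj(w,[[.6543-.016*.9834+.074*.181,-.0016-.016*.181-.074*.9834,.096]]))
b=shot("side");a=shot("scene"); 
for c in (a,b): print(blobs(c,(105,150,60),(125,255,255))[0],proj(c,[[.6734,-.1045,.072]]))
print(delta([.6022,-.0852,.068]))
E
```

```text
time: 26.47
position: [0.6732, -0.1059, 0.0591]
eef_rot: [2.008, 2.414, -0.0]
force: [-5.6, -0.9, 17.2]
grip_width: 0.0193
gripper_force: 29.7
time: 27.13
position: [0.6729, -0.1058, 0.0568]
eef_rot: [-2.009, -2.415, 0.0]
force: [-0.4, -0.0, -0.4]
grip_width: 0.0466
gripper_force: 0.0
time: 27.88
position: [0.6722, -0.106, 0.2161]
eef_rot: [-2.008, -2.414, 0.002]
force: [-0.8, -0.4, -0.3]
grip_width: 0.0465
gripper_force: 0.0
[ 0.6721 -0.106   0.2156]
blue [(np.int32(824), array([314.4, 221.4]), array([300, 204,  29,  37], dtype=int32)), (np.int32(81), array([  1.5, 345.5]), array([  0, 335,   5,  22], dtype=int32))]
red [(np.int32(666), array([291.4, 188.6]), array([283, 168,  17,  43], dtype=int32))]
pin home top,collar [[314.654  229.8887]
 [314.5477 218.7339]] expect paddle [[291.6439 189.8323]]
[(np.int32(142), array([280.7, 149.9]), array([277, 140,  10,  20], dtype=int32)), (np.int32(86), array([260.5, 237.7]), array([257, 230,   9,  15], dtype=int32))] [[260.7861 236.2755]]
[(np.int32(31), array([317.8, 205.3]), array([315, 203,   7,   7], dtype=int32)), (np.int32(375), array([482.4, 216.8]), array([472, 202,  21,  29], dtype=int32))] [[317.3847 210.0095]]
[ 0.8226 -1.6188  3.691 ]
```

```bash
python3 -m pendant '[[[0.4,-0.8,0],[0,0,0]],[[0.42,-0.82,0],[0,0,0]],[[0,0,0.6],[0,0,0]],[[0,0,0.7],[0,0,0]],[[0,0,0.8],[0,0,0]],[[0,0,0.8],[0,0,0]],[[0,0,0.5],[0,0,0]],[[0,0,0.29],[0,0,0]],[[0,0,0],[0,0,0]],[[0,0,0],[0,0,0]]]' 0 10; python3 -m pendant '[[[0,0.15,0],[0,0,0]],[[0,0.2,0],[0,0,0]],[[0,0.2,0],[0,0,0]],[[0,0,0],[0,0,0]],[[0,0,0],[0,0,0]]]'
```

```text
time: 28.87
position: [0.6032, -0.085, 0.0691]
eef_rot: [-2.008, -2.415, 0.001]
force: [0.1, -0.1, 1.0]
grip_width: 0.0007
gripper_force: 0.0
time: 29.28
position: [0.6259, -0.0811, 0.07]
eef_rot: [2.009, 2.414, 0.002]
force: [0.7, 0.0, -0.0]
grip_width: 0.0005
gripper_force: 0.0
```

```bash
python3 -m pendant '[[[0,0.06,0],[0,0,0]],[[0,0.06,0],[0,0,0]],[[0,0.04,0],[0,0,0]],[[0,0,0],[0,0,0]],[[0,0,0],[0,0,0]]]';python3 -m pendant '[[[0,0.04,0],[0,0,0]],[[0,0.04,0],[0,0,0]],[[0,0,0],[0,0,0]],[[0,0,0],[0,0,0]]]'
```

```text
time: 29.7
position: [0.6299, -0.0806, 0.0693]
eef_rot: [-2.009, -2.414, 0.004]
force: [-5.2, -0.4, 3.5]
grip_width: 0.0005
gripper_force: 2.8
time: 30.03
position: [0.6299, -0.0806, 0.0692]
eef_rot: [-2.007, -2.411, 0.011]
force: [-15.3, -1.5, 13.2]
grip_width: 0.0003
gripper_force: 8.0
```

```bash
python3 -m pendant '[[[0,0.05,0],[0,0,0]],[[0,0,0],[0,0,0]],[[0,0,0],[0,0,0]],[[0,0,0],[0,0,0]],[[0,0,0],[0,0,0]],[[0,0,0],[0,0,0]]]';python3 -m pendant '[[[0,0,0],[0,0,0]],[[0,0,0],[0,0,0]],[[0,0,0],[0,0,0]],[[0,0,0],[0,0,0]],[[0,0,0],[0,0,0]],[[0,0,0],[0,0,0]]]'
python3 - <<'E'
from h import *
np.set_printoptions(precision=4,suppress=True)
a=shot("scene");b=shot("side")
for c in (a,b): print(blobs(c,(105,150,60),(125,255,255))[0],proj(c,[[.6734,-.1045,.072]]))
# scraper grip (brown) seen in scene: ends of grip line when upright at jig x=0
o=np.array([.6543,-.0016]);th=.182;Q=np.array([[np.cos(th),-np.sin(th)],[np.sin(th),np.cos(th)]])
for c in (a,b):
    p=proj(c,[[*(Q@[0,y]+o),.106] for y in (-.04,0,.04)]); print(p.round(1),[cv2.cvtColor(c["color"],cv2.COLOR_RGB2HSV)[int(v),int(u)] for u,v in p])
E
```

```text
time: 30.53
position: [0.6299, -0.0806, 0.0691]
eef_rot: [-2.006, -2.409, 0.016]
force: [-21.7, -1.1, 17.7]
grip_width: 0.0004
gripper_force: 11.2
time: 31.03
position: [0.6299, -0.0806, 0.0691]
eef_rot: [-2.006, -2.409, 0.016]
force: [-21.3, -2.0, 18.0]
grip_width: -0.0002
gripper_force: 11.2
[(np.int32(86), array([260.5, 238. ]), array([257, 231,   9,  14], dtype=int32))] [[260.7861 236.2755]]
[(np.int32(372), array([482.4, 216.8]), array([472, 202,  21,  29], dtype=int32))] [[317.3847 210.0095]]
[[285.2 234.6]
 [301.8 240.5]
 [318.8 246.5]] [array([ 14, 127, 141], dtype=uint8), array([ 14, 133, 163], dtype=uint8), array([ 14, 135, 147], dtype=uint8)]
[[301.3 218.6]
 [290.7 232.7]
 [279.5 247.7]] [array([ 11, 148, 198], dtype=uint8), array([ 11, 148, 204], dtype=uint8), array([ 12, 144, 184], dtype=uint8)]
```

The push is steady at about 21 N, and the pin and grip are where they should be. I'm handing the job in.

```bash
python3 -c "
from plant import *
print(finish_job())"
```

```text
the job is handed in; nothing more can be done
None
```

The job is handed in at about 31 s of the 72 s allowed, without a verdict shown: the scraper is in the jig slot, the jaw is shut on it, the pin is fully home, and the arm is still pushing the red paddle with about 21 N.

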